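Slide the power module along the rail into the green corner pocket

ROBOT

A 6-joint arm with a two-finger parallel gripper is mounted at the origin on a cart in front of the work surface, level with it; the furniture and walls round the work are solid. World frame = base frame: x ahead of the robot, y to its left, z up, the work surface at z = 0. Lengths are in mm, angles in rad, forces in N, time in s.
With the tool pointing down it reaches from about 400 to 925 mm from the base axis. Payload 12.5 kg.
Tool frame: the origin (TCP) lies between the finger pads; the fingertips stand 19 mm ahead of it and the grasp point (between the pads) is the TCP (env.tips_ahead is the distance from the TCP to the fingertips, in mm); z points along the fingers, y is the line along which they close (so a half turn about z gives the same grasp; the last joint's range is limited). The gripper opens to 95 mm and grips with 3 to 60 N. Pads are 20 mm wide; open, the fingers measure 119 mm over their backs; the gripper's body (75 mm by 180 mm) begins 59 mm behind the grasp point.
Start: joints at [-1.223, 0.491, 1.559, -0, 1.092, -0.106], TCP at [274.014, -561.748, 233.661] pointing down, gripper open.
Joint ranges: [-3.1, 3.1], [-0.84, 2.19], [0.05, 2.79], [-1.13, 4.28], [0.06, 2.93], [-2.69, 2.69]. Speed limits (rad/s): [2.22, 2.22, 2.79, 3.14, 3.14, 3.14].

INTERFACE

Orientations are given as [roll, pitch, yaw] about the fixed x, y, z axes, in that order (R = Rz(yaw) Ry(pitch) Rx(roll)).
In Python, from cell import env gives the robot as it stands.
- The arm moves only by the shell command python3 -m crank 'ROWS'. ROWS is JSON, a list of rows, each a list of 5 numbers: the shift along the tool's x, y, z in mm, then the turn about the tool's z in degrees, then the finger opening in mm, from 0 to 95.1. In form: [[dx, dy, dz, yaw, grip], ...]. A call has 1 to 10 rows; each row is the pose to reach, as a shift and turn from the pose commanded when the call began, along the tool's axes at that moment; what a row does not reach only later rows make up. A row lasts 1/12 s, in which the tool goes at most 41.7 mm and 7.16 degrees, less where a joint would pass 70% of its speed; a pose out of reach is approached as far as the arm can. A call with a gripper value outside its range is refused whole. The fingers move at their own pace and stop on an object; the grip force is fixed at half the most. Time passes only in rows, so rows that repeat a pose let the fingers close. It gives the time, the measured TCP pose, the force, the opening and the grip force at its end, in the units of the state.
- env.state(): the state, without advancing time (a new reading comes with each control period).
- env.read_camera(name): name is "side" or "top" or "wrist"; returns a dict with "img" (480x640x3 uint8, blue, green, red), "K" (3x3 intrinsics, pixels), "pose" (4x4, takes a point from camera to world coordinates). Camera axes: x right, y down, z forward; pixel columns grow to the right and rows downward; lengths in mm; the calibration is good to about 2 mm. A picture is of the moment at which its call begins. There is no depth.
- env.job_done(): hands the job in; it is judged then, once.
The state is a dict: "t": time; "joints": joint angles; "qvel": joint speeds; "tau": joint torques, N m; "eef_pos": TCP position; "tcp_rot": TCP orientation; "ft_force": force on the tool from outside, world axes, zero at the start; "moment": the same for the moment, N m; "opening": opening from 0.0 (shut) to 1.0 (fully open); "grip_force": force on a finger pad.
Only numpy, scipy, OpenCV 4.12 (cv2) and the standard library are available. Lean on these libraries where they do the work, as an engineer would, in place of code of your own. Each camera call takes 0.05 s, during which the arm holds its last target. There are 200 camera calls.

TASK

Without gripping or lifting the black power module, push it with the fingertips until its long side lies flat against the jig's blue rail, somewhere in the middle of the rail. Then slide it gently along the rail, keeping it against the rail all the way, fully home into the corner pocket at the end with the green marker, so that it touches both the rail and the end stop. Keep it out of the pocket with the red marker, leave everything else where it is, and finish with the hand clear.

Things in the scene. Friction and masses are not known exactly. Their poses are not given: they have to be found in the camera images.
- fixture: Fixed alignment jig: grey plate 6 mm thick, spanning own x -80..+55, y -145..+145 mm. Origin at bench height; x points across the plate to the blue rail, y along the rail, z up. Rail: inner face at x = +35 mm, top at z 18 mm. Dark steel end stops: inner faces at y = +120 and -120 mm, top at z 18 mm. Each corner of rail and stop is a pocket (see the points).
- pocket_left (a point): Where the module's origin lies when home in the pocket at the jig's +y end: jig frame (20, 100, 6) mm, same axes. A guide cheek faces the rail here (top z 18 mm, 12 mm thick, inner face at jig x = +2 mm, rounded nose at y = +98 mm): the pocket is 33 mm wide and takes the leading 22 mm of the module.
- pocket_right (a point): Where the module's origin lies when home in the pocket at the jig's -y end: jig frame (20, -100, 6) mm, same axes; cheek as at the other end, mirrored (nose at y = -98 mm).
- module: Loose black block (power module), aluminium base, brass screw heads and yellow stripe on top: 30 mm along own x, 40 mm along own y, 24 mm high (25 with screw heads), 56 to 104 g. Origin at the centre of its underside, z up. Starts on the plate within 30 mm of the middle of the rail's length, its origin 20 to 42 mm short of home across the plate, turned up to 17 degrees.
- green_marker: Green cap 40 x 18 x 9 mm, fixed on top of one end stop (jig frame x 20, y +131 or -131 mm); marks the pocket to use. Origin at the centre of its underside, 18 mm above the bench.
- red_marker: Red cap, same size, fixed on the other end stop; marks the pocket not to use.
- connector_1: Loose cream pin header 11 x 22 x 15 mm on a front corner of the plate (jig frame about x -60, y +105 mm); bystander. Origin at the centre of its underside.
- connector_2: Loose cream pin header 11 x 22 x 15 mm on the other front corner (jig frame about x -60, y -105 mm); bystander. Origin at the centre of its underside.
- driver_a: Loose orange screwdriver, 162 x 19 x 18 mm, on the bench right of the jig; bystander. Origin at the centre of its underside.
- pliers: Loose blue pliers, 152 x 54 x 12 mm, on the bench right of the jig; bystander. Origin at the centre of its underside.
- transformer: Loose small transformer, 30 x 56 x 30 mm, on the bench behind the jig; bystander. Origin at the centre of its underside.

How it is judged (in metres and radians):
On the way:
1. the module lies flat against the rail in the middle of its length, outside both pockets (x of module in the frame of fixture between 0.017 and 0.023 m and angle between the x axis of module and the x axis of fixture, either way round below 0.09 rad and y of module in the frame of fixture between -0.06 and 0.06 m), for 0.2 s.
At the end, for the whole second after the job is handed in: The module stands flat on the plate, at rest, in the pocket with the green marker: within 3 mm of touching the end stop, within 2.5 mm of touching the rail, and square to it within 0.08 rad (((y of green_marker in the frame of fixture above 0 m and y of module in the frame of pocket_left between -0.003 and 0.003 m) or (y of green_marker in the frame of fixture below 0 m and y of module in the frame of pocket_right between -0.003 and 0.003 m)) and x of module in the frame of fixture between 0.0175 and 0.0225 m and angle between the x axis of module and the x axis of fixture, either way round below 0.08 rad and height (world z) of module between 0.003 and 0.009 m and angle between module's own z axis and vertical below 0.06 rad and linear speed of module below 0.01 m/s).
It fails at once if the module is lifted off the plate or tipped (more than 6 mm or 0.2 rad) (height (world z) of module above 0.012 m or angle between module's own z axis and vertical above 0.2 rad).
It fails at once if the module strays more than 8 mm from the rail while farther than 60 mm from the middle of the rail (x of module in the frame of fixture below 0.012 m and (y of module in the frame of fixture above 0.06 m or y of module in the frame of fixture below -0.06 m)).
It fails at once if the module enters the pocket with the red marker ((y of red_marker in the frame of fixture above 0 m and y of module in the frame of fixture above 0.088 m) or (y of red_marker in the frame of fixture below 0 m and y of module in the frame of fixture below -0.088 m)).
It fails at once if the fingers squeeze or ram the module with more than 35 N (contact force between the fingers and module above 35 N).
It fails at once if a bystander is moved more than 15 mm (distance of any of connector_1, connector_2, driver_a, pliers, transformer from where it was at the start of the episode above 0.015 m).
It also fails if it takes over 42 s, if anything falls off the work surface, if the arm or the gripper's body presses on something with over 40 N, if the wrist force passes 120 N, or if a joint passes its speed limit or range.

## Working session

There is one attempt and no reset: what is moved stays moved. The work goes in short steps, Python scripts to look and compute and a shell command to move; the robot and the scene stay as the last step left them, time stands still between calls to the robot, and variables do not carry over. Pictures are saved under pics/ and viewed, at most 10 in all, crops included, and the job is handed in when it is done.

```bash
mkdir -p pics; ls; python3 - <<'E'
from cell import env
import cv2
s=env.state(); print(s['t'],s['eef_pos'],s['tcp_rot'],s['opening'],s['ft_force'])
for n in ["top","side"]:
    c=env.read_camera(n); cv2.imwrite(f"pics/{n}0.png",c["img"]); print(n,c["K"].tolist(),c["pose"].round(4).tolist())
E
```

```text
pics
0.0 [ 273.92465523 -561.51119109  233.05076126] [-3.14046000e+00 -1.00776404e-04  4.53826070e-01] 1.0032299243201517 [ 0.24797897 -0.00095412 -0.28392203]
top [[529.3501355400012, 0.0, 319.9903357801799], [0.0, 529.3501355400012, 249.86715676306773], [0.0, 0.0, 1.0]] [[-0.0235, -0.991, 0.132, 394.2331], [-0.9996, 0.025, 0.0093, -185.7319], [-0.0126, -0.1318, -0.9912, 1157.0725], [0.0, 0.0, 0.0, 1.0]]
side [[497.07832535980674, 0.0, 318.7400402684231], [0.0, 497.07832535980674, 237.90037835173135], [0.0, 0.0, 1.0]] [[0.9994, -0.0113, 0.0336, 525.149], [-0.0342, -0.5615, 0.8267, -1206.6664], [0.0095, -0.8274, -0.5616, 770.6436], [0.0, 0.0, 0.0, 1.0]]
```

View pics/top0.png

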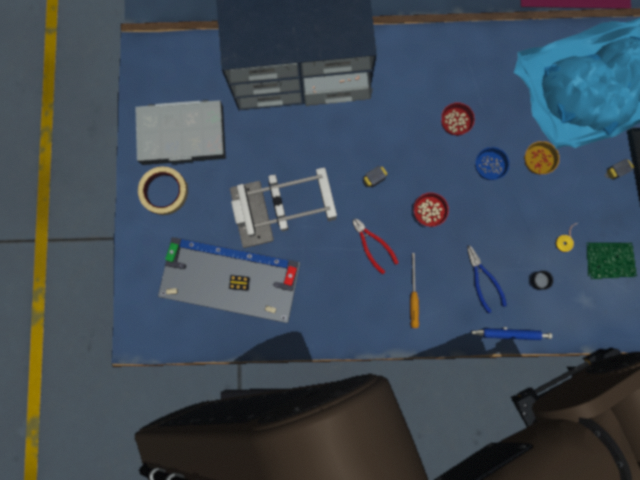

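View pics/side0.png

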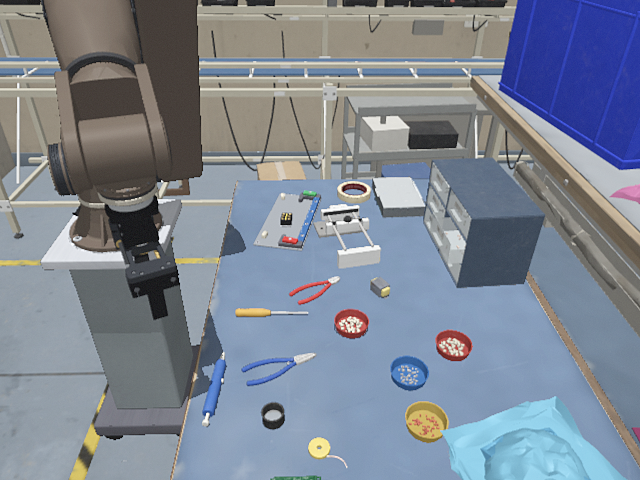

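The top view shows the jig near (230,280). The green cap is at (172,251) on the left (+y) end, the red cap at (291,275), the blue rail on the far side, and the module at about (239,283). The target is therefore pocket_left. The side view agrees. Next I'll get a coarse localisation.

```bash
cat > h.py <<'E'
import numpy as np, cv2
from cell import env
def ray(c,uv,z):
    uv=np.atleast_2d(uv).astype(float); P=c["pose"]; d=np.c_[uv,np.ones(len(uv))]@np.linalg.inv(c["K"]).T@P[:3,:3].T
    o=P[:3,3]; return o+d*((z-o[2])/d[:,2])[:,None]
def tri(c1,u1,c2,u2):
    A=[];b=[]
    for c,u in((c1,u1),(c2,u2)):
        d=c["pose"][:3,:3]@np.linalg.inv(c["K"])@np.r_[u,1]; d/=np.linalg.norm(d); M=np.eye(3)-np.outer(d,d); A.append(M); b.append(M@c["pose"][:3,3])
    return np.linalg.lstsq(np.vstack(A),np.hstack(b),rcond=None)[0]
def blob(c,lo,hi,roi=None,n=1):
    h=cv2.cvtColor(c["img"],cv2.COLOR_BGR2HSV); m=cv2.inRange(h,lo,hi)
    if roi: k=np.zeros_like(m); x0,y0,x1,y1=roi; k[y0:y1,x0:x1]=1; m*=k
    cs,_=cv2.findContours(m,cv2.RETR_EXTERNAL,cv2.CHAIN_APPROX_NONE)
    cs=sorted(cs,key=cv2.contourArea)[::-1][:n]
    return cs
def cen(ct): m=cv2.moments(ct); return np.array([m["m10"],m["m01"]])/m["m00"]
GREEN=((50,120,60),(85,255,255)); RED=((0,150,90),(8,255,255))
E
python3 - <<'E'
from h import *
t=env.read_camera("top"); s=env.read_camera("side")
g=cen(blob(t,*GREEN,roi=(140,220,320,330))[0]); r=cen(blob(t,*RED,roi=(140,220,320,330))[0])
g2=cen(blob(s,*GREEN,roi=(240,180,340,250))[0]); r2=cen(blob(s,*RED,roi=(240,180,340,250))[0])
print(g,r,g2,r2)
G,R=ray(t,g,27)[0],ray(t,r,27)[0]; print(G,R,np.linalg.norm(G-R)); print("tri",tri(t,g,s,g2),tri(t,r,s,r2))
y=(G-R)[:2]/np.linalg.norm((G-R)[:2]); x=np.array([y[1],-y[0]]); o=((G+R)/2)[:2]-20*x
print("jig",o,np.degrees(np.arctan2(x[1],x[0])))
m=ray(t,[239,283],31)[0][:2]; print("module",m,(m-o)@x,(m-o)@y)
w=env.read_camera("wrist"); print(w["K"][0,0],w["pose"].round(3).tolist()); 
st=env.state(); from scipy.spatial.transform import Rotation as Ro
T=np.eye(4);T[:3,:3]=Ro.from_euler('xyz',st['tcp_rot']).as_matrix();T[:3,3]=st['eef_pos']; print((np.linalg.inv(T)@w["pose"]).round(3).tolist())
E
```

```text
[171.44823663 251.93629124] [291.48826291 270.63849765] [309.36       194.06666667] [289.86296296 240.29259259]
[548.32865191 145.84976397  27.        ] [ 501.38283983 -112.92920567   27.        ] 263.00278401826796
tri [549.74159325 149.39569156  14.81955393] [ 497.2703825  -113.08335174   21.94154158]
jig [505.17694508  20.03026509] -10.282360298096211
module [477.31463928  -0.76862188] -23.702251555009788 -25.438259662793914
360.5596068031644 [[0.439, -0.87, -0.226, 336.993], [-0.899, -0.425, -0.111, -530.23], [0.0, 0.251, -0.968, 385.295], [0.0, 0.0, 0.0, 1.0]]
[[0.0, -0.968, -0.251, 70.427], [1.0, 0.0, 0.001, -0.697], [-0.001, -0.251, 0.968, -151.894], [0.0, 0.0, 0.0, 1.0]]
```

```bash
python3 -m crank '[[386,-450,40,36,95],[386,-450,40,36,95],[386,-450,40,36,95],[386,-450,40,36,95],[386,-450,40,36,95],[386,-450,40,36,95],[386,-450,40,36,95],[386,-450,40,36,95],[386,-450,40,36,95],[386,-450,40,36,95]]'
```

```text
t: 1.08
eef_pos: [378.8, -158.4, 205.7]
tcp_rot: [3.141, -0.001, -0.175]
ft_force: [1.3, -0.1, -0.5]
opening: 0.999
grip_force: 0.0
```

```bash
python3 -m crank '[[16,-174,50,0,15],[16,-174,50,0,15],[16,-174,50,0,15],[16,-174,50,0,15],[16,-174,50,0,15],[16,-174,50,0,15],[16,-174,50,0,15],[16,-174,50,0,15]]'
python3 - <<'E'
from h import *
c=env.read_camera("wrist"); cv2.imwrite("pics/w1.png",c["img"]); np.savez("w1.npz",**c)
E
```

```text
t: 1.75
eef_pos: [424.7, 7.8, 155.8]
tcp_rot: [3.141, -0.0, -0.175]
ft_force: [0.0, -0.6, -0.5]
opening: 0.492
grip_force: 0.0
```

View pics/w1.png

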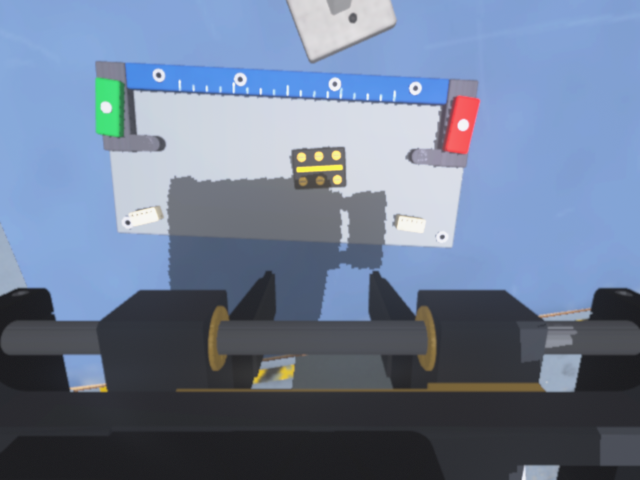

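The wrist view shows the whole jig. The green cap screw is at (107,107) and the red one at (463,125). The rail runs along the top, and the module is at about (319,169), nearly square, with its stripe along its long side. Next I'll measure these precisely.

```bash
cat >> h.py <<'E'
YEL=((18,110,110),(35,255,255))
def meas(c,pr=True,roi=None):
    g=blob(c,*GREEN)[0]; r=blob(c,*RED)[0]
    G=ray(c,cen(g),27)[0,:2]; R=ray(c,cen(r),27)[0,:2]
    d=G-R; y=d/np.linalg.norm(d); x=np.array([y[1],-y[0]]); o=(G+R)/2-20*x
    if pr: print("px",cen(g),cen(r),"caps",G,R,"dist",np.linalg.norm(d),"jig",o,"yaw",np.degrees(np.arctan2(x[1],x[0])))
    return o,x,y
def module(c,roi,z=30):
    cs=blob(c,*YEL,roi=roi,n=7)
    def el(q): w,h=cv2.minAreaRect(q)[1]; return max(w,h)/max(1,min(w,h))
    s=max((q for q in cs if cv2.contourArea(q)>20),key=el)
    P=ray(c,s.reshape(-1,2),z)[:,:2].astype(np.float32); (cx,cy),(w,h),a=cv2.minAreaRect(P)
    if w>h: a+=90   # angle of short side
    a=(a+90)%180-90
    return np.array([cx,cy]),a,(w,h),cen(s)
E
python3 - <<'E'
from h import *
c=dict(np.load("w1.npz")); o,x,y=meas(c)
p,a,wh,px=module(c,(270,130,370,210)); yaw=np.degrees(np.arctan2(x[1],x[0]))
print("mod",p,"jig",(p-o)@x,(p-o)@y,"rel ang",a-yaw,wh,px)
# blue rail inner top edge z=18: lowest blue pixel per column
h=cv2.cvtColor(c["img"],cv2.COLOR_BGR2HSV); m=cv2.inRange(h,(105,190,110),(118,255,255))
print(h[80,200],h[30,450],h[110,200])
for u in (150,210,270,330,400,440):
    col=np.where(m[55:115,u])[0]+55; print(u,col.min() if len(col) else None,col.max() if len(col) else None, [((ray(c,[u,col.max()],z)[0,:2]-o)@x).round(1) for z in (6,18)] if len(col) else '')
# dark outline of module
k=cv2.inRange(cv2.cvtColor(c["img"],cv2.COLOR_BGR2GRAY),0,45); ct,_=cv2.findContours(k[135:205,275:365],cv2.RETR_EXTERNAL,cv2.CHAIN_APPROX_NONE); q=max(ct,key=cv2.contourArea)+[275,135]
P=ray(c,q.reshape(-1,2),30)[:,:2].astype(np.float32); r=cv2.minAreaRect(P); print(r,(np.array(r[0])-o)@x,(np.array(r[0])-o)@y)
print(env.state()['eef_pos'])
E
```

```text
px [108.93278275 106.78355127] [458.55982437 134.1705086 ] caps [550.10608941 144.38376476] [ 486.43694074 -106.54845169] dist 258.88363745530955 jig [498.8858004   23.83640299] yaw -14.237233339371755
mod [4.80147156e+02 4.66871262e-01] jig -12.415660850348724 -27.26028579253636 rel ang 7.380292116227224 (34.880184173583984, 4.319867134094238) [318.66046512 168.16434109]
[108 165 233] [109  99 211] [107  20 224]
150 None None 
210 None None 
270 None None 
330 None None 
400 None None 
440 None None Traceback (most recent call last):
  File "<stdin>", line 11, in <module>
ValueError: max() iterable argument is empty
```

```bash
python3 - <<'E'
from h import *
c=dict(np.load("w1.npz")); h=cv2.cvtColor(c["img"],cv2.COLOR_BGR2HSV)
print("red",h[110,463],h[145,458],"green",h[90,107],h[125,107],h[107,92],"mod",c["img"][165,298],c["img"][180,330],"shadow",c["img"][200,300])
hs=h.copy(); hs[...,0]=(h[...,0].astype(int)+90)%180
m=cv2.inRange(hs,(82,120,60),(98,255,255)); ct=max(cv2.findContours(m,0,1)[0],key=cv2.contourArea); rr=cv2.minAreaRect(ct)
g=blob(c,*GREEN)[0]; gr=cv2.minAreaRect(g); print(rr,gr)
G,R=ray(c,[gr[0],rr[0]],27)[:,:2]; d=G-R; y=d/np.linalg.norm(d); x=np.array([y[1],-y[0]]); o=(G+R)/2-20*x; yaw=np.degrees(np.arctan2(x[1],x[0])); print(G,R,np.linalg.norm(d),o,yaw)
p,a,wh,px=module(c,(270,130,370,210)); print("mod",p,(p-o)@x,(p-o)@y,a-yaw)
m=cv2.inRange(h,(105,130,60),(115,255,255))
for u in (150,210,270,300,370,400,440):
    col=np.where(m[60:112,u])[0]+60; print(u,col.min(),col.max(),[((ray(c,[u,v],18)[0,:2]-o)@x).round(1) for v in(col.min(),col.max())])
k=cv2.inRange(cv2.cvtColor(c["img"],cv2.COLOR_BGR2GRAY),0,58); ct,_=cv2.findContours(k[135:205,275:365].copy(),cv2.RETR_EXTERNAL,cv2.CHAIN_APPROX_NONE)
q=max(ct,key=cv2.contourArea)+[275,135]; r=cv2.minAreaRect(ray(c,q.reshape(-1,2),30)[:,:2].astype(np.float32)); print(r,(np.array(r[0])-o)@x,(np.array(r[0])-o)@y)
print(env.state()['eef_pos'])
E
```

```text
red [  0 159 247] [  0 156 247] green [ 70 177 227] [ 70 178 226] [109  96 217] mod [104 103 105] [95 96 98] shadow [125 117 115]
((461.0470275878906, 124.2882308959961), (25.38086700439453, 57.81196975708008), 12.528807640075684) ((109.0, 107.0), (58.0, 28.0), 90.0)
[549.95427481 144.38287706] [ 493.15805607 -108.92782187] 259.5999242196752 [502.04069757  22.10320058] -12.637600907246906
mod [4.80147156e+02 4.66871262e-01] -16.629460499157062 -25.902103446405423 5.780659684102375
150 64 89 [np.float64(52.1), np.float64(34.9)]
210 67 92 [np.float64(52.1), np.float64(34.9)]
270 70 95 [np.float64(52.1), np.float64(34.9)]
300 72 89 [np.float64(51.8), np.float64(40.1)]
370 75 100 [np.float64(52.2), np.float64(34.9)]
400 77 101 [np.float64(51.9), np.float64(35.2)]
440 79 103 [np.float64(51.9), np.float64(35.2)]Traceback (most recent call last):
  File "<stdin>", line 13, in <module>
ValueError: max() iterable argument is empty
```

The geometry is consistent: the rail's inner edge measures 35.0 and its back about 52, with the caps 259.6 mm apart. The jig yaw is -12.6° and the module sits at jig (-17,-26), turned +5.8°. I'll descend behind the module in two stages and use the second view to check heights.

```bash
python3 -m crank '[[10,-4.5,20,2.6,10],[10,-4.5,40,2.6,10],[10,-4.5,60,2.6,10],[10,-4.5,60,2.6,10],[10,-4.5,60,2.6,10],[10,-4.5,60,2.6,10]]'
cat >> h.py <<'E'
def caps(c):
    hs=cv2.cvtColor(c["img"],cv2.COLOR_BGR2HSV); g=cv2.minAreaRect(blob(c,*GREEN)[0])[0]
    hs[...,0]=(hs[...,0].astype(int)+90)%180
    m=cv2.inRange(hs,(82,120,60),(98,255,255)); r=cv2.minAreaRect(max(cv2.findContours(m,0,1)[0],key=cv2.contourArea))[0]
    return g,r
O=np.array([502.04,22.10]); YAW=-12.64; X=np.array([.97577,-.21882]); Y=np.array([.21882,.97577])
def jig(p): d=np.asarray(p)[:2]-O; return np.array([d@X,d@Y]).round(1)
E
python3 - <<'E'
from h import *
c1=dict(np.load("w1.npz")); c=env.read_camera("wrist"); np.savez("w2.npz",**c); cv2.imwrite("pics/w2.png",c["img"])
for a,b in zip(caps(c1),caps(c)): print(a,b,tri(c1,a,c,b))
p,ang,wh,px=module(c,(200,0,440,300)); p1=module(c1,(270,130,370,210))[3]
print("mod",jig(p),ang-YAW,wh,px,"tri",tri(c1,p1,c,px)); print(jig(env.state()['eef_pos']))
E
```

```text
t: 2.3
eef_pos: [435.7, 10.3, 96.5]
tcp_rot: [3.142, -0.001, -0.221]
ft_force: [0.2, -0.3, -0.0]
opening: 0.111
grip_force: 0.0
(109.0, 107.0) (57.13835144042969, 126.89430236816406) [550.74386093 146.16067015  23.63492509]
(461.0470275878906, 124.2882308959961) (498.4808044433594, 127.09614562988281) [ 493.18098974 -110.6429473    22.4690885 ]
mod [-16.8 -26.1] 6.292229309082032 (34.74708938598633, 4.048017978668213) [323.16636419 190.61222021] tri [4.80205613e+02 2.69357175e-01 3.11423500e+01]
[-62.1 -25.8]
```

View pics/w2.png

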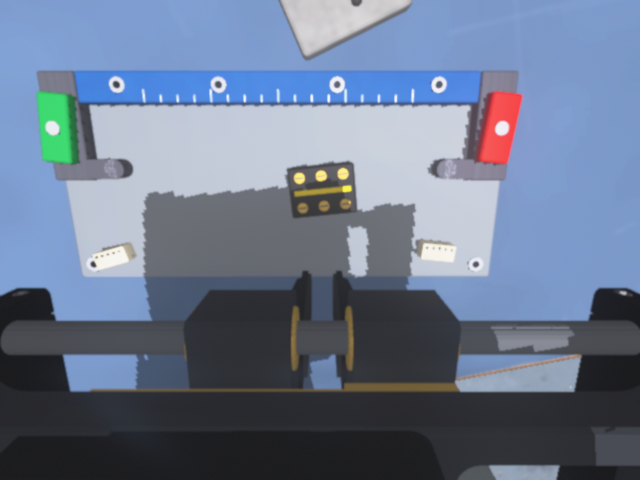

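The rail is now level in the view. The module is at about (323,190), with the fingers behind it at (305–338,275). Triangulation gives the module top as 31 mm and its pose as jig (-17,-26) at +6°. I'll descend and push.

```bash
python3 -m crank '[[0,0,30,0,10],[0,0,55,0,10],[0,0,66,0,10],[4,0,66,0,10],[8,0,66,0,10],[11,0,66,0,10],[14,0,66,0,10],[17,0,66,0,10],[19,0,66,0,10],[21,0,66,0,10]]'
python3 -m crank '[[2.5,0,0,0,10],[5,0,0,0,10],[7.5,0,0,0,10],[10,0,0,0,10],[12.5,0,0,0,10],[15,0,0,0,10],[17.5,0,0,0,10],[20,0,0,0,10],[22.5,0,0,0,10],[25,0,0,0,10]]'
python3 - <<'E'
from h import *
c=env.read_camera("wrist"); cv2.imwrite("pics/w3.png",c["img"]); 
p,ang,wh,px=module(c,(200,0,440,300)); print("mod",jig(p),ang-YAW,wh,px,jig(env.state()['eef_pos']),env.state()['ft_force'])
E
```

```text
t: 3.18
eef_pos: [456.1, 6.4, 30.0]
tcp_rot: [3.142, -0.001, -0.22]
ft_force: [-1.5, 0.9, 0.5]
opening: 0.106
grip_force: 0.3
t: 4.02
eef_pos: [480.6, 0.9, 29.6]
tcp_rot: [3.142, -0.0, -0.22]
ft_force: [-1.4, 0.0, 0.3]
opening: 0.106
grip_force: 0.2
mod [  9.7 -26.8] 0.04320587158203182 (34.18070983886719, 3.187875747680664) [326.10640908 252.49248697] [-15.8 -25.4] [ 1.06701049 -0.02710096  0.45995343]
```

View pics/w3.png

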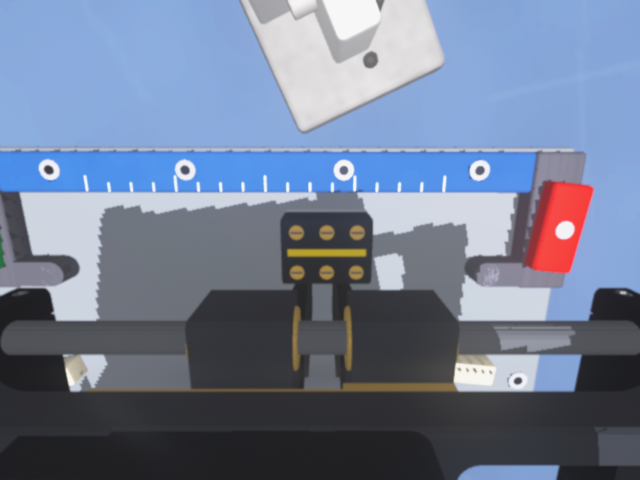

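The module is square at jig (9.7,-27) and the push is clean. About 10 mm is left to the rail.

```bash
python3 -m crank '[[2,0,0,0,10],[4,0,0,0,10],[6,0,0,0,10],[8,0,0,0,10],[9,0,0,0,10],[9.5,0,0,0,10],[10,0,0,0,10],[10.5,0,0,0,10],[10.5,0,0,0,10]]'
python3 - <<'E'
from h import *
c=env.read_camera("wrist"); 
p,ang,wh,px=module(c,(200,0,440,300)); print("mod",jig(p),ang-YAW,wh,px,jig(env.state()['eef_pos']),env.state()['ft_force'])
E
```

```text
t: 4.82
eef_pos: [489.9, -1.2, 29.6]
tcp_rot: [3.141, 0.001, -0.22]
ft_force: [-3.8, 0.6, 2.5]
opening: 0.105
grip_force: 2.0
mod [ 19.3 -27. ] 0.04449523925781307 (34.584434509277344, 3.1886024475097656) [326.25053468 252.49251451] [ -6.7 -25.4] [-3.62505169  1.40904265  3.01618079]
```

```bash
python3 -m crank '[[0.5,0,0,0,10],[1,0,0,0,10],[1,0,0,0,10],[1,0,0,0,10]]'
python3 - <<'E'
from h import *
c=env.read_camera("wrist"); 
p,ang,wh,px=module(c,(200,0,440,300)); print("mod",jig(p),ang-YAW,wh,px,jig(env.state()['eef_pos']),env.state()['ft_force'])
h=cv2.cvtColor(c["img"],cv2.COLOR_BGR2HSV); m=cv2.inRange(h,(105,130,60),(115,255,255)); np.savez("w4.npz",**c)
for u in (150,230,250,390,420,460):
    col=np.where(m[100:230,u])[0]+100; print(u,jig(ray(c,[u,col.max()],18)[0]))
E
```

```text
t: 5.2
eef_pos: [490.0, -1.2, 29.6]
tcp_rot: [3.141, 0.003, -0.22]
ft_force: [-7.4, 2.3, 6.0]
opening: 0.108
grip_force: 4.3
mod [ 19.4 -27. ] 0.04702056884765682 (34.594215393066406, 3.1889872550964355) [326.3579235 252.5      ] [ -6.7 -25.4] [-8.82142218  2.49621903  6.73244098]
150 [35.1 53.8]
230 [35.6 17.1]
250 [35.7  8. ]
390 [ 35.3 -56.2]
420 [ 39.9 -69.6]
460 [ 35.3 -88.3]
```

The module is flat on the rail: the force rises with no further motion, the measured x is 19.4 and the relative angle is 0.05°. I'll back off and go round to its −y end.

```bash
python3 -m crank '[[-2,0,0,0,10],[-8,0,0,0,10],[-18,0,0,0,6],[-20,15,0,0,2],[-20,30,0,0,2],[-20,45,0,0,2],[-10,46,0,0,2],[5,46,0,0,2],[17,46,0,0,2],[22,46,0,0,2]]'
python3 -m crank '[[0,0,0,0,2],[0,0,0,0,2]]'
python3 - <<'E'
from h import *
c=env.read_camera("wrist"); cv2.imwrite("pics/w5.png",c["img"])
p,ang,wh,px=module(c,(100,0,500,330)); print("mod",jig(p),ang-YAW,wh,px,jig(env.state()['eef_pos']),env.state()['ft_force'])
E
```

```text
t: 6.08
eef_pos: [504.7, -51.4, 29.8]
tcp_rot: [3.142, -0.002, -0.22]
ft_force: [-0.5, -0.0, 0.5]
opening: 0.021
grip_force: 0.0
t: 6.25
eef_pos: [502.5, -50.8, 29.5]
tcp_rot: [3.142, 0.0, -0.22]
ft_force: [-0.9, -0.4, -0.7]
opening: 0.02
grip_force: 0.0
mod [ 19.1 -16.6] 0.05057586669921932 (14.113738059997559, 1.957180380821228) [202.07010014 301.96137339] [ 16.1 -71.1] [ 0.24801285  0.15182703 -0.12142801]
```

View pics/w5.png

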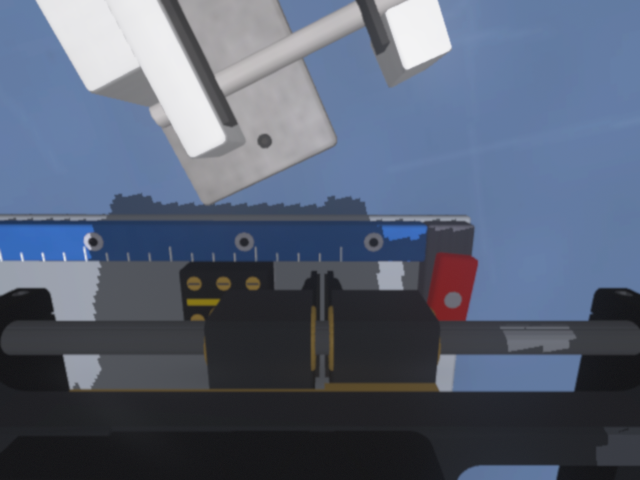

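The module is still on the rail. Its right edge is at u≈274 and the fingertip edge at u≈303, a gap of about 12 mm. I'll start the slide.

```bash
cat >> h.py <<'E'
def look(name=None):
    c=env.read_camera("wrist")
    if name: cv2.imwrite("pics/"+name,c["img"])
    cs=[q for q in blob(c,*YEL,roi=(100,200,330,335),n=8) if cv2.contourArea(q)>15]
    R=lambda q:cv2.boundingRect(q)
    s=max(cs,key=lambda q:R(q)[2]/R(q)[3]); J=np.array([jig(p) for p in ray(c,s.reshape(-1,2),30)])
    sc=[jig(ray(c,cen(q),31)[0]) for q in cs if q is not s and R(q)[1]<R(s)[1]]
    l=J[:,1].max(); st=env.state()
    print("stripe x",(J[:,0].max()+J[:,0].min())/2,"mod y",l-17.3,"screws",[list(map(float,a)) for a in sc],"tcp",jig(st['eef_pos']),"F jig",(st['ft_force'][:2]@X).round(1),(st['ft_force'][:2]@Y).round(1))
E
python3 -m crank '[[0,-5,0,0,2],[0,-8,0,0,2],[0.1,-11,0,0,2],[0.1,-14,0,0,2],[0.2,-17,0,0,2],[0.3,-20,0,0,2],[0.4,-23,0,0,2],[0.5,-26,0,0,2],[0.6,-29,0,0,2],[0.7,-32,0,0,2]]'
python3 -c "
from h import *
look()"
```

```text
t: 7.13
eef_pos: [510.7, -19.8, 29.6]
tcp_rot: [3.142, -0.0, -0.22]
ft_force: [-0.5, -0.8, 0.2]
opening: 0.022
grip_force: 0.6
stripe x 29.95 mod y -37.6 screws [] tcp [ 17.7 -38.6] F jig 0.2 0.3
```

```bash
python3 - <<'E'
from h import *
c=env.read_camera("wrist"); cv2.imwrite("pics/w6.png",c["img"])
for q in blob(c,(15,90,60),(35,255,255),roi=(100,230,330,335),n=8): print(cv2.boundingRect(q),cv2.contourArea(q),jig(ray(c,cen(q),30)[0]))
E
```

```text
(221, 279, 15, 13) 129.0 [28.6  4.1]
(250, 279, 15, 11) 121.5 [28.8 -9.1]
(279, 279, 15, 11) 120.0 [ 28.8 -22.2]
(311, 306, 5, 29) 94.0 [ 11.6 -34.1]
(328, 307, 2, 25) 11.0 [ 14.4 -41.3]
```

View pics/w6.png

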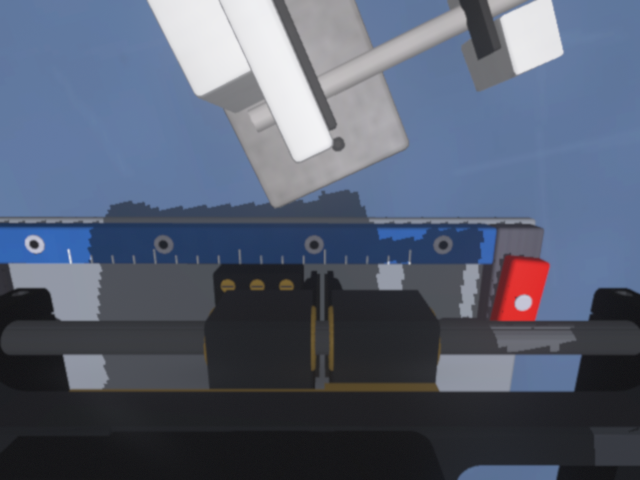

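The finger is now in contact, and the three far-row screws are at v≈286, u = 228, 257 and 286. That gives module y ≈ -9, with TCP-to-module offset 29.5 mm. The module is square and on the rail, so I'll keep sliding and track the screw row.

```bash
cat >> h.py <<'E'
def look(name=None):
    c=env.read_camera("wrist")
    if name: cv2.imwrite("pics/"+name,c["img"])
    L=[]
    for q in blob(c,(15,90,60),(35,255,255),roi=(190,230,308,300),n=8):
        b=cv2.boundingRect(q)
        if cv2.contourArea(q)>50 and b[2]>8: L.append((*cen(q),*jig(ray(c,cen(q),30)[0])))
    L=np.array(sorted(L)); st=env.state(); f=st['ft_force'][:2]
    sl=np.degrees(np.arctan2(L[-1,2]-L[0,2],L[0,3]-L[-1,3]))
    print(len(L),"screw row x",L[:,2].mean().round(1),"mod y",L[:,3].mean().round(1),"slope",sl.round(1),"tcp",jig(st['eef_pos']),"F jig",(f@X).round(1),(f@Y).round(1),"t",st['t'])
E
python3 -m crank '[[0.1,-3,0,0,2],[0.1,-6,0,0,2],[0.2,-9,0,0,2],[0.2,-12,0,0,2],[0.3,-15,0,0,2],[0.3,-18,0,0,2],[0.4,-21,0,0,2],[0.4,-24,0,0,2],[0.5,-27,0,0,2],[0.5,-30,0,0,2]]'
python3 -c "
from h import *
look()"
```

```text
t: 8.07
eef_pos: [517.6, 9.3, 29.6]
tcp_rot: [3.141, 0.0, -0.22]
ft_force: [-2.1, -1.1, 0.3]
opening: 0.023
grip_force: 0.9
3 screw row x 28.8 mod y 20.4 slope 0.4 tcp [18.  -8.7] F jig -0.0 0.1 t 8.1167
```

```bash
python3 -m crank '[[0.1,-3,0,0,2],[0.1,-6,0,0,2],[0.2,-9,0,0,2],[0.2,-12,0,0,2],[0.3,-15,0,0,2],[0.3,-18,0,0,2],[0.4,-21,0,0,2],[0.4,-24,0,0,2],[0.5,-27,0,0,2],[0.5,-30,0,0,2]]'
python3 -c "
from h import *
look('w7.png')"
```

```text
t: 8.95
eef_pos: [524.8, 38.5, 29.6]
tcp_rot: [3.142, -0.0, -0.22]
ft_force: [-1.5, -0.9, 1.5]
opening: 0.019
grip_force: 0.7
3 screw row x 29.5 mod y 50.5 slope 0.9 tcp [18.7 21.4] F jig -0.8 0.2 t 9.0
```

View pics/w7.png

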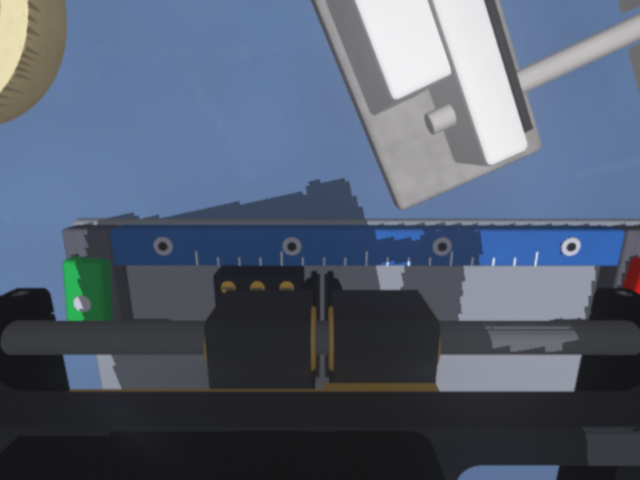

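The module is flush with the rail (edges at v≈266) and the rail is parallel to the tool. About 49.5 mm is left to the green-end stop.

```bash
python3 -m crank '[[0,-3,0,0,2],[0,-6,0,0,2],[0,-9,0,0,2],[0,-12,0,0,2],[0,-15,0,0,2],[0,-18,0,0,2],[0,-21,0,0,2],[0,-24,0,0,2],[0,-27,0,0,2],[0,-30,0,0,2]]'
python3 -c "
from h import *
look()"
```

```text
t: 9.83
eef_pos: [531.3, 67.8, 29.6]
tcp_rot: [3.142, -0.0, -0.22]
ft_force: [-0.8, -1.9, 1.0]
opening: 0.02
grip_force: 0.4
3 screw row x 29.4 mod y 80.5 slope 1.1 tcp [18.5 51.3] F jig -0.4 -0.0 t 9.8833
```

```bash
python3 -m crank '[[0,-2,0,0,2],[0,-4,0,0,2],[0,-6,0,0,2],[0,-8,0,0,2],[0,-10,0,0,2],[0,-12,0,0,2],[0,-14,0,0,2],[0,-15,0,0,2],[0,-16,0,0,2],[0,-17,0,0,2]]'
python3 -c "
from h import *
look('w8.png')"
```

```text
t: 10.72
eef_pos: [534.9, 84.2, 29.6]
tcp_rot: [3.142, -0.0, -0.22]
ft_force: [-0.6, -1.4, -0.4]
opening: 0.021
grip_force: 0.3
3 screw row x 29.4 mod y 97.3 slope 0.9 tcp [18.5 67.9] F jig 0.2 -0.1 t 10.7667
```

View pics/w8.png

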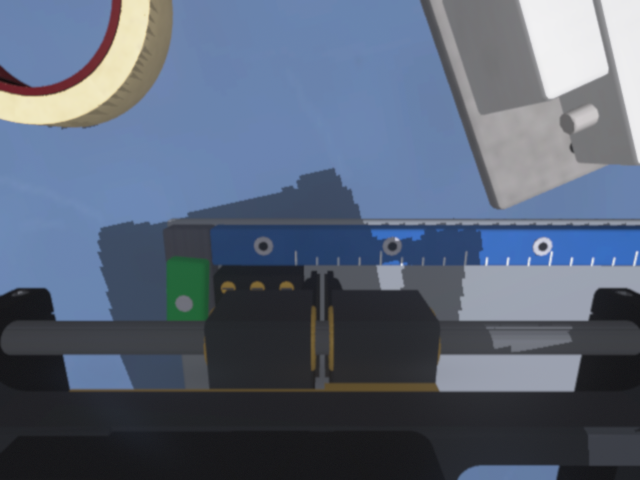

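The module edge (u≈215) is almost at the stop (u≈211). I'll creep in small steps until the force rises.

```bash
python3 -m crank '[[0,-0.5,0,0,2],[0,-1,0,0,2],[0,-1.5,0,0,2],[0,-2,0,0,2],[0,-2.5,0,0,2],[0,-2.5,0,0,2]]'
python3 -c "
from h import *
look()"
python3 -m crank '[[0,-0.4,0,0,2],[0,-0.8,0,0,2],[0,-0.8,0,0,2]]'
python3 -c "
from h import *
look()"
```

```text
t: 11.27
eef_pos: [535.5, 86.6, 29.6]
tcp_rot: [3.142, -0.0, -0.22]
ft_force: [0.6, -0.6, -0.3]
opening: 0.02
grip_force: 0.1
3 screw row x 29.4 mod y 99.8 slope 0.9 tcp [18.5 70.2] F jig 0.2 -0.7 t 11.3167
t: 11.57
eef_pos: [535.7, 87.3, 29.6]
tcp_rot: [3.142, -0.0, -0.22]
ft_force: [-0.3, -0.9, 0.3]
opening: 0.02
grip_force: 0.2
3 screw row x 29.4 mod y 100.6 slope 0.9 tcp [18.5 71. ] F jig 0.8 0.1 t 11.6167
```

```bash
python3 -m crank '[[0,-0.4,0,0,2],[0,-0.8,0,0,2],[0,-0.8,0,0,2]]'
python3 -m crank '[[0,-0.4,0,0,2],[0,-0.8,0,0,2],[0,-0.8,0,0,2]]'
python3 -c "
from h import *
look()"
```

```text
t: 11.87
eef_pos: [535.7, 87.8, 29.6]
tcp_rot: [3.141, 0.0, -0.22]
ft_force: [-0.8, -3.6, 1.7]
opening: 0.023
grip_force: 2.1
t: 12.12
eef_pos: [535.7, 88.0, 29.8]
tcp_rot: [3.141, 0.0, -0.22]
ft_force: [-1.6, -11.4, 2.8]
opening: 0.02
grip_force: 5.5
3 screw row x 29.3 mod y 100.9 slope 0.4 tcp [18.5 71.7] F jig -0.3 -11.3 t 12.1667
```

The module is touching the end stop: the force rose to 11 N and it stopped moving. I'll back off and lift clear.

```bash
python3 -m crank '[[0,1.5,0,0,2],[0,6,0,0,2],[0,16,0,0,2],[0,20,-20,0,2],[-5,25,-55,0,2],[-25,30,-90,0,2],[-55,30,-120,0,2],[-80,30,-120,0,2],[-90,30,-120,0,2],[-90,30,-120,0,2]]'
python3 - <<'E'
from h import *
c=env.read_camera("wrist"); cv2.imwrite("pics/w9.png",c["img"])
g=caps(c); G,R=[ray(c,q,27)[0] for q in g]; print(g,jig(G),jig(R))
p,a,wh,px=module(c,(80,60,330,260)); print("mod",jig(p),a-YAW,wh,px)
E
```

```text
t: 13.0
eef_pos: [440.0, 79.2, 149.9]
tcp_rot: [3.142, 0.0, -0.219]
ft_force: [0.2, 0.3, 0.7]
opening: 0.024
grip_force: 0.0
((199.36322021484375, 115.47157287597656), (558.9118041992188, 115.8529281616211)) [ 20.  130.9] [  20.2 -128.7]
mod [ 19.8 100.6] 0.09792388916015682 (35.04838562011719, 3.3790030479431152) [240.25225225 115.5045045 ]
```

View pics/w9.png

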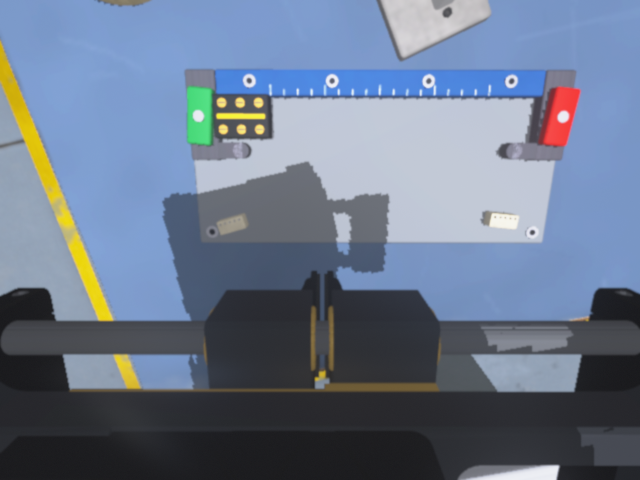

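The module sits at jig (19.8, 100.6), square, touching the rail and the green-end stop at about (240,116). The bystanders are untouched and the hand is clear, so I'll hand in.

```bash
python3 -c "
from cell import env
print(env.job_done())"
```

```text
the job is handed in; nothing more can be done
None
```

The job is handed in: the module was pushed flat to the rail mid-length and slid home into the green-marked pocket, where my last check put it at jig (19.8, 100.6) mm against a target of (20, 100), square to the rail within about 0.1°, with the hand clear at about 13 s; no verdict was returned.

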